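# Tighten the silver lamp ring with the pin spanner

### The arm

A 6-joint arm with a two-finger parallel gripper is mounted at the origin on the work surface. World frame = base frame: x ahead of the robot, y to its left, z up, the work surface at z = 0. Lengths are in mm, angles in rad, forces in N, time in s.
With the tool pointing down it reaches from about 375 to 750 mm from the base axis. Payload 9 kg.
Tool frame: the origin (TCP) lies between the finger pads; the fingertips stand 11 mm ahead of it and the grasp point (between the pads) lies 8 mm behind it; z points along the fingers, y is the line along which they close (so a half turn about z gives the same grasp; the last joint's range is limited). The gripper opens to 85 mm and grips with 20 to 120 N. Pads are 22 mm wide; open, the fingers measure 114 mm over their backs; the gripper's body (76 mm by 85 mm) begins 54 mm behind the grasp point. The pads swing forward as they close: fully open they stand 13 mm farther back than shut.
Start: joints at [-1.449, 0.104, 0.097, 1.564, 0, 1.353], TCP at [199.99, -565.72, 242.331] pointing down, gripper open.
Joint ranges: [-2.99, 2.99], [-0.84, 1.86], [-1.1, 1.16], [-1.84, 2.11], [-1.51, 1.56], [-3.14, 3.14]. Speed limits (rad/s): [2.22, 2.22, 2.57, 3.14, 3.14, 3.14].

### API

Orientations are given as a 3x3 rotation matrix whose columns are the frame's x, y, z axes.
In Python, from rig import ctrl, imaging gives the robot as it stands.
- The arm moves only by the tool servo_tool, never from a script. Its argument "deltas" is a list that holds one entry, the list of rows, each a list of 5 numbers: the shift along the tool's x, y, z in mm, then the turn about the tool's z in rad, then the opening in per cent of the stroke, from 0 (shut) to 100 (fully open). A call has 1 to 5 rows; each row shifts and turns the commanded pose from where the row before left it, along the tool's axes as they then stand; what a row does not reach is not made up. A row lasts 1/8 s, in which the tool goes at most 62.5 mm and 10.7 degrees, less where a joint would pass 70% of its speed; a pose out of reach is approached as far as the arm can. A call is refused whole if a number of a shift passes 62.5 or a number of a turn 0.188, either way. A call with a gripper value outside its range is refused whole. The fingers move at their own pace and stop on an object; the grip force is fixed at half the most. Time passes only in rows, so rows that do not move let the fingers close. It gives the time, the measured TCP pose, the force, the opening and the grip force at its end, in the units of the state.
- ctrl.get_obs(): the state, without advancing time (a new reading comes with each control period).
- imaging.read_camera(name): name is "side" or "top" or "wrist"; returns the picture (480x640x3 uint8, red, green, blue); there is no depth.
- imaging.camera_model(name): a dict with "fx", "fy", "cx", "cy" (pixels), "position" and "orientation" of the camera in the world. Camera axes: x right, y up, looking along -z (the intrinsics and any distortion apply to the point x, -y, -z); pixel columns grow to the right and rows downward; lengths in mm; the calibration is good to about 2 mm. A picture is of the moment at which its call begins: read the wrist's pose just before it. camera_model takes no time and is no camera call; for the wrist camera it gives the pose at the moment of the call.
- ctrl.job_done(): hands the job in; it is judged then, once.
The state is a dict: "time": time; "joints": joint angles; "qvel": joint speeds; "tau": joint torques, N m; "ee_pos": TCP position; "eef_rot": TCP orientation; "force": force on the tool from outside, world axes, zero at the start; "torque": the same for the moment, N m; "width": finger opening in mm; "grip_force": force on a finger pad.
Only numpy, scipy, OpenCV 4.12 (cv2) and the standard library are available. Lean on these libraries where they do the work, as an engineer would, in place of code of your own. Each camera call takes 0.05 s, during which the arm holds its last target. There are 200 camera calls.

### The job

One of the two black lamps on the bench still has a loose silver retaining ring. Take the orange-handled pin spanner out of its wooden rest, drop both of its pins into the two holes of the silver ring before the ring is turned, then turn the ring clockwise (seen from above) until its red mark lines up with the white mark on the black housing. Let go and leave the spanner standing fully down in the ring; leave the green spanner in its rest.

Things in the scene. Friction and masses are not known exactly. Their poses are not given: they have to be found in the camera images.
- orange_spanner (a point): Centre of the upright orange grip (36 x 24 x 60 tall, mm; x, y, z) of the spanner to use. Below it a steel bar 110 (x) x 26 x 10, underside 40 below this point, and two 9 mm pins, 84 apart along x, reaching 12 lower. z up. Stands in a wooden rest 130 x 46 x 24 high, pins 12 deep in 17 mm holes: lift straight up 15 mm first. 0.22 kg. Half a turn about z changes nothing.
- green_spanner (a point): Bystander: green-handled spanner, same height and axes, pins only 54 mm apart (do not fit), in its own wooden rest. This point is the centre of its grip.
- silver_ring (a point): Centre of the silver ring's top face, 64 mm above the bench; turns with the ring, z up. Ring 120 mm across, 14 tall, on a fixed black round lamp 152 across. Two 20 mm through holes 14 deep on its x axis, 42 either side of centre. Seated spanner: bar on the ring, grip centre 40 above this point. Red mark on the ring at -y; white mark on the housing rim. The other lamp's ring is blue and fixed.
- lamp_a_ring (a joint): Silver ring's angle in rad, growing clockwise seen from above; 0 = red and white marks in line; starts between -1.1 and -0.75. Light friction (0.08 N m), stays where left, can be turned back; stops at -1.3 and 0.5. Pins have 5.5 mm play each way in the holes, so the spanner turns up to 0.13 rad before the ring follows.
There are look-alikes about, which are no part of the job. Leave any blue or pink look-alike of the part that bears orange_spanner alone.

How it is judged (in metres and radians):
On the way:
1. both pins of the orange spanner are down in the holes of the silver ring (bar within 5 mm of the ring's face) before the ring has been turned more than a little (z of orange_spanner in the frame of silver_ring below 0.045 m and horizontal distance between orange_spanner and silver_ring below 0.015 m and angle between the x axis of orange_spanner and the x axis of silver_ring, either way round below 0.3 rad and value of joint lamp_a_ring below -0.45 rad), for 0.1 s.
At the end, for the whole second after the job is handed in: The red mark is in line with the white one (ring within 0.2 rad of 0, at rest); the orange spanner stands released and upright (within 0.15 rad) in the silver ring, pins in the holes, bar within 5 mm of the ring face; the green spanner is in its rest (value of joint lamp_a_ring between -0.2 and 0.2 rad and z of orange_spanner in the frame of silver_ring below 0.045 m and horizontal distance between orange_spanner and silver_ring below 0.015 m and angle between the x axis of orange_spanner and the x axis of silver_ring, either way round below 0.3 rad and angle between orange_spanner's own z axis and vertical below 0.15 rad and velocity of joint lamp_a_ring between -0.05 and 0.05 rad/s); the robot touches nothing.
It fails at once if the green spanner is moved more than 30 mm (distance of green_spanner from where it was at the start of the episode above 0.03 m).
It also fails if it takes over 40 s, if anything falls off the work surface, if the arm or the gripper's body presses on something with over 40 N, if the wrist force passes 120 N, or if a joint passes its speed limit or range.

## Working session

There is one attempt and no reset: what is moved stays moved. The work goes in short steps, Python scripts to look and compute and a tool call to move; the robot and the scene stay as the last step left them, time stands still between calls to the robot, and variables do not carry over. Pictures are saved under pics/ and viewed, at most 10 in all, crops included, and the job is handed in when it is done.

Besides the shell and the picture viewer there is one more tool, called after "Request:" in YAML: its name, and indented under it one key for each argument. servo_tool: Moves the arm, as the interface text tells. Its arguments: {"type":"object","properties":{"deltas":{"type":"array"}},"required":["deltas"]}

```bash
mkdir -p pics
cat > h.py <<'E'
import numpy as np, cv2
from rig import ctrl, imaging
def snap(n,f):
    m=imaging.camera_model(n); im=imaging.read_camera(n); cv2.imwrite(f,im[:,:,::-1]); return m,im
def ray(m,u,v):
    d=np.array([(u-m['cx'])/m['fx'],-(v-m['cy'])/m['fy'],-1.]); return np.array(m['position']),np.array(m['orientation'])@d
def atz(m,u,v,z):
    p,d=ray(m,u,v); return p+d*(z-p[2])/d[2]
def proj(m,P):
    q=np.array(m['orientation']).T@(np.array(P)-m['position']); return m['cx']+m['fx']*q[0]/-q[2], m['cy']-m['fy']*q[1]/-q[2]
E
python3 - <<'E'
from h import *
for n in("top","side"):
    m,im=snap(n,f"pics/{n}0.png"); print(n,m)
print(ctrl.get_obs())
E
```

```text
top {'fx': 571.3856627589286, 'fy': 571.3856627589286, 'cx': 313.12861272582387, 'cy': 239.2101313268806, 'position': array([ 339.98618047, -138.96841296, 1285.05441153]), 'orientation': array([[ 0.00186461,  0.9940446 , -0.10895803],
       [-0.99987554,  0.00356024,  0.0153697 ],
       [ 0.01566609,  0.10891581,  0.99392752]])}
side {'fx': 463.74919352755603, 'fy': 463.74919352755603, 'cx': 316.84070215835277, 'cy': 236.46108761232708, 'position': array([ 419.30291091, -908.13944458,  866.35831543]), 'orientation': array([[ 0.9960225 ,  0.05408789, -0.07080737],
       [-0.08790701,  0.72622705, -0.68181129],
       [ 0.01454449,  0.68532385,  0.72809318]])}
{'time': 0.1, 'joints': array([-1.44870941e+00,  1.04642037e-01,  9.65581600e-02,  1.56386493e+00,
        6.45319858e-06,  1.35308468e+00]), 'qvel': array([-6.79185688e-05, -1.48418892e-03,  1.01728662e-03,  2.18300482e-03,
       -6.42510247e-04,  4.21012216e-05]), 'tau': array([ 6.41675593e-03, -5.58207071e+01,  5.04719567e+01,  1.28050282e-02,
       -2.32506682e-04, -1.24576061e-05]), 'ee_pos': array([ 199.94931921, -565.42093303,  241.60474556]), 'eef_rot': array([[ 9.42821842e-01,  3.33297100e-01, -1.33948310e-04],
       [ 3.33297029e-01, -9.42821181e-01,  1.14468776e-03],
       [ 2.55231805e-04, -1.12388119e-03, -9.99999336e-01]]), 'force': array([-0.13715329,  0.90370262, -0.1910598 ]), 'torque': array([-0.00579135,  0.01297538, -0.03728525]), 'grip_force': 0.0, 'width': 85.82365985074576}
```

View pics/top0.png

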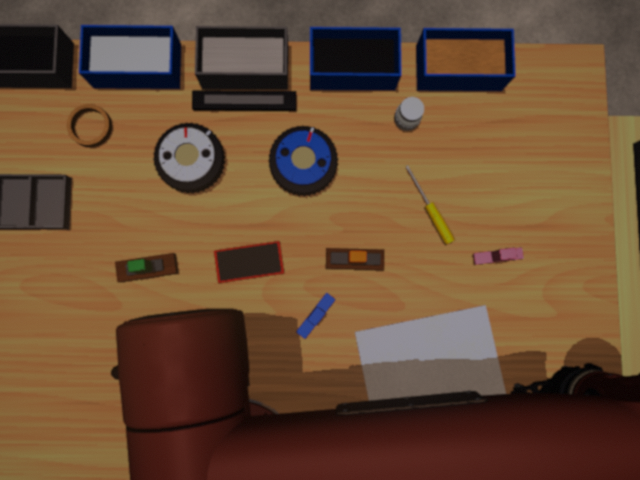

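View pics/side0.png

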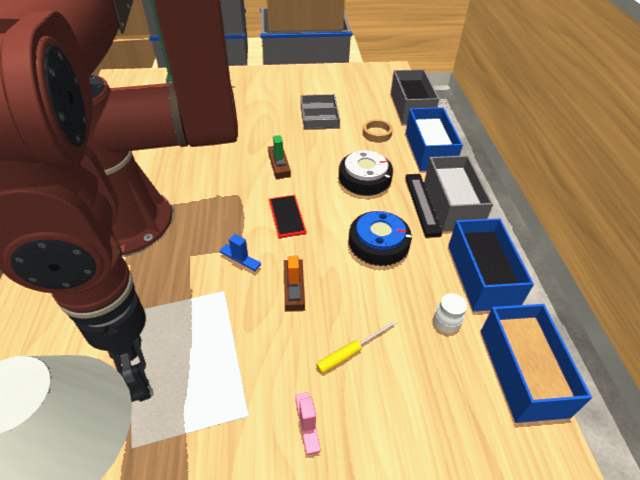

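Candidates in the top view are the orange-handled spanner in its rest (357,258), blue look-alike (316,315), pink look-alike (498,257) and green spanner (147,267). The rings are silver (187,154) and blue (303,158). I choose the orange spanner and the silver ring, and will check both in a close crop.

Run:
```python
import cv2,numpy as np
im=cv2.imread('pics/top0.png')
a=cv2.resize(im[115:195,150:230],(400,400),interpolation=cv2.INTER_CUBIC)
b=cv2.resize(im[220:300,316:396],(400,400),interpolation=cv2.INTER_CUBIC)
cv2.imwrite('pics/crop0.png',cv2.convertScaleAbs(np.hstack([a,b]),alpha=1.5))
```

```text
(no output)
```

View pics/crop0.png

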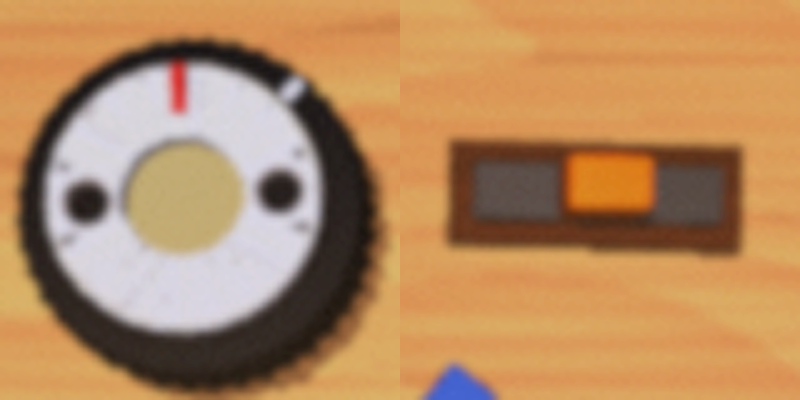

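The crop confirms the choice: a silver ring with its red mark at (185.6,132.4), the white mark clockwise of it at (208.6,132.8) and holes at (167.4,155.6) and (205.8,153.0). The right half shows the orange grip top at (358.2,256.4) on a wooden rest.

Run:
```python
from h import *
m=imaging.camera_model('top')
P=lambda x,y,ox,oy,z:atz(m,(x+.5)/5-.5+ox,(y+.5)/5-.5+oy,z)
h1=P(87,203,150,115,64);h2=P(279,190,150,115,64)
c=(h1+h2)/2;d=h2-h1;print('ring',c,np.linalg.norm(d),np.degrees(np.arctan2(d[1],d[0])))
# ring outline centre: left 43,right 325,top 58,bottom 335
print('outline',P(184,197,150,115,64))
r=P(178,87,150,115,64)-c;w=P(293,89,150,115,54)-c
an=lambda v:np.arctan2(v[1],v[0])
print('red',np.degrees(an(r)),'white',np.degrees(an(w)),an(r)-an(w))
g=P(611,182,-80+316+0,220,94)
print('grip',g)
b1=P(473,188,236,220,34);b2=P(725,194,236,220,34);print('bar',(b1+b2)/2,np.linalg.norm(b2-b1),np.degrees(an(b2-b1)))
for q in((452,142),(741,150),(738,252),(447,243)):print(P(*q,236,220,24))
```

```text
ring [659.77839409 118.95752689  64.        ] 83.43771211899507 -85.67668695967815
outline [659.55579215 118.55045432  64.        ]
red 4.071271969593254 white -41.1738485078275 0.7896763227925009
grip [ 435.53612564 -250.96398975   94.        ]
bar [ 436.36566441 -251.33009463   34.        ] 110.90932784838284 -91.19000185270467
[ 458.7213294  -187.05165668   24.        ]
[ 455.58202456 -315.44931104   24.        ]
[ 410.27700094 -313.59245229   24.        ]
[ 413.90157069 -184.81523021   24.        ]
```

Request:
servo_tool:
  deltas:
    - [[0,0,0,-0.173,100],[0,0,0,-0.173,100],[0,0,0,-0.173,100],[0,0,0,-0.173,100],[0,0,0,-0.173,100]]

```text
time: 0.72
ee_pos: [200.0, -565.5, 241.8]
eef_rot: [[0.353, 0.936, -0.0], [0.936, -0.353, 0.001], [0.001, -0.0, -1.0]]
force: [0.7, 0.3, 0.0]
width: 85.4
grip_force: 0.0
```

Request:
servo_tool:
  deltas:
    - [[0,0,0,-0.173,100],[0,0,0,-0.172,100],[0,0,0,0,100],[40,29,0,0,100],[40,29,0,0,100]]

```text
time: 1.35
ee_pos: [260.0, -486.0, 241.9]
eef_rot: [[0.027, 1.0, -0.0], [1.0, -0.027, 0.001], [0.001, -0.0, -1.0]]
force: [0.9, -0.4, 1.7]
width: 85.7
grip_force: 0.0
```

Request:
servo_tool:
  deltas:
    - [[40,29,0,0,100],[40,29,0,0,100],[40,28,0,0,100],[40,28,0,0,100],[40,28,0,0,100]]

```text
time: 1.98
ee_pos: [406.5, -288.6, 242.3]
eef_rot: [[0.026, 1.0, 0.0], [1.0, -0.026, -0.0], [-0.0, 0.0, -1.0]]
force: [0.6, 0.6, 0.5]
width: 85.9
grip_force: 0.0
```

Request:
servo_tool:
  deltas:
    - [[40,29,0,0,100],[0,0,20,0,100],[0,0,20,0,100],[0,0,0,0,100],[0,0,0,0,100]]

```text
time: 2.6
ee_pos: [435.7, -250.8, 203.0]
eef_rot: [[0.023, 1.0, 0.0], [1.0, -0.023, -0.0], [-0.0, 0.0, -1.0]]
force: [0.5, -0.3, 1.2]
width: 85.6
grip_force: 0.0
```

Run:
```python
from h import *
o=ctrl.get_obs();print(o['time'],o['ee_pos'],o['eef_rot'],o['joints'])
m,im=snap('wrist','pics/w1.png')
print(m)
```

```text
2.6 [ 435.71720294 -250.82458779  203.03533149] [[ 2.30600952e-02  9.99733996e-01  4.10556601e-04]
 [ 9.99733971e-01 -2.30598988e-02 -4.76954261e-04]
 [-4.67359996e-04  4.21445992e-04 -9.99999802e-01]] [-7.83023884e-01 -1.99555662e-01 -2.68759392e-01  1.50096515e+00
 -4.84401163e-05  8.10834471e-01]
{'fx': 365.4944958392829, 'fy': 365.4944958392829, 'cx': 318.432029284476, 'cy': 246.6519830070675, 'position': array([ 437.75770839, -177.06360924,  334.61215996]), 'orientation': array([[ 9.99740886e-01,  2.19557285e-02,  6.00896254e-03],
       [-2.27527869e-02,  9.55869291e-01,  2.92909899e-01],
       [ 6.87267476e-04, -2.92970723e-01,  9.56121166e-01]])}
```

View pics/w1.png

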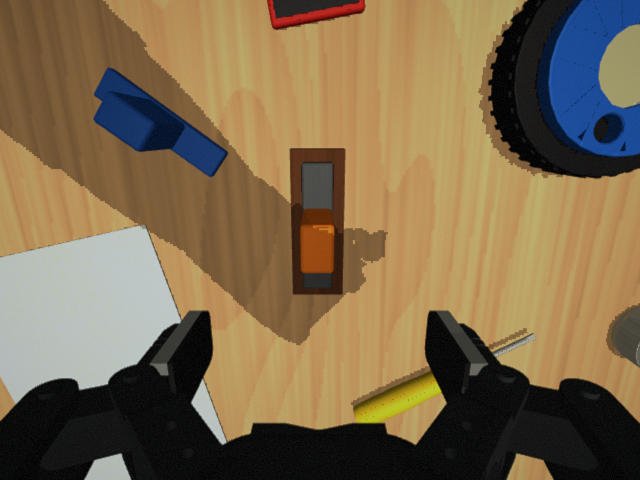

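The wrist view shows the orange spanner in its rest. Its grip top face is centred near (317.5,249.5) and the bar runs from (317,163) to (317,287).

Run:
```python
from h import *
m=imaging.camera_model('wrist')
print(atz(m,317.5,249.5,94)); print(atz(m,317.5,163,34),atz(m,316.5,288,34))
for q in((290,149),(345,149),(343,294),(293,294)):print(atz(m,*q,24))
```

```text
[ 435.72002804 -253.11143028   94.        ]
[ 436.88995086 -199.08505249   34.        ] [ 433.47672274 -308.00233599   34.        ]
[ 414.51787448 -188.05891136   24.        ]
[ 459.72571683 -189.07330711   24.        ]
[ 457.73368342 -318.93432849   24.        ]
[ 411.42606449 -317.87406589   24.        ]
```

Request:
servo_tool:
  deltas:
    - [[-1.5,0,40,0,100],[0,0,40,0,100],[0,0,35,0,100],[0,0,20,0,100],[0,0,10,0,100]]

```text
time: 3.28
ee_pos: [435.5, -252.3, 57.0]
eef_rot: [[0.022, 1.0, -0.0], [1.0, -0.022, 0.0], [0.0, -0.0, -1.0]]
force: [-0.2, -0.4, 0.3]
width: 85.5
grip_force: 0.0
```

Request:
servo_tool:
  deltas:
    - [[0,0,0,0,0],[0,0,0,0,0],[0,0,0,0,0],[0,0,0,0,0],[0,0,0,0,0]]

```text
time: 3.9
ee_pos: [436.1, -252.5, 58.2]
eef_rot: [[0.021, 1.0, 0.001], [1.0, -0.021, -0.001], [-0.001, 0.001, -1.0]]
force: [0.1, 0.7, 6.0]
width: 23.5
grip_force: 59.5
```

Request:
servo_tool:
  deltas:
    - [[0,0,-12,0,0],[0,0,-20,0,0],[0,0,-35,0,0],[0,0,-40,0,0],[0,0,-30,0,0]]

```text
time: 4.53
ee_pos: [435.7, -252.1, 196.5]
eef_rot: [[0.021, 1.0, 0.001], [1.0, -0.021, -0.001], [-0.001, 0.001, -1.0]]
force: [0.1, 0.5, -3.1]
width: 23.0
grip_force: 59.0
```

Request:
servo_tool:
  deltas:
    - [[20,12,0,0,0],[37,21,0,0,0],[37,21,0,0,0],[37,21,0,0,0],[37,21,0,0,0]]

```text
time: 5.15
ee_pos: [535.5, -84.8, 194.7]
eef_rot: [[0.021, 1.0, -0.0], [1.0, -0.021, -0.0], [-0.0, -0.0, -1.0]]
force: [0.6, 0.1, -2.7]
width: 23.0
grip_force: 59.0
```

Request:
servo_tool:
  deltas:
    - [[37,21,0,0,0],[37,21,0,0,0],[37,21,0,0,0],[37,21,0,0,0],[37,21,0,0,0]]

```text
time: 5.78
ee_pos: [644.3, 97.9, 194.5]
eef_rot: [[0.021, 1.0, -0.0], [1.0, -0.021, -0.0], [-0.0, -0.0, -1.0]]
force: [0.3, -0.9, -1.0]
width: 23.4
grip_force: 59.0
```

Request:
servo_tool:
  deltas:
    - [[23,15,0,0,0],[0,0,0,-0.096,0],[0,0,0,0,0],[0,0,0,0,0]]

```text
time: 6.28
ee_pos: [659.3, 119.0, 194.4]
eef_rot: [[-0.073, 0.997, -0.0], [0.997, 0.073, -0.0], [-0.0, -0.0, -1.0]]
force: [-0.2, -0.3, -1.0]
width: 23.2
grip_force: 59.4
```

Run:
```python
from h import *
o=ctrl.get_obs();print(o['time'],o['ee_pos'],o['eef_rot'],o['joints'],o['width'])
m,im=snap('wrist','pics/w2.png')
C=np.array([659.8,118.9,64]);
for a in (94.3,-85.7): print(proj(m,C+42*np.array([np.cos(np.radians(a)),np.sin(np.radians(a)),0])))
```

```text
6.275 [659.29824998 118.99728733 194.40269672] [[-7.25917489e-02  9.97361714e-01 -2.20407555e-04]
 [ 9.97361733e-01  7.25917232e-02 -1.22463586e-04]
 [-1.06140728e-04 -2.28715907e-04 -9.99999968e-01]] [-1.60498954e-02  3.17054223e-01  2.50528991e-01  1.50448951e+00
 -1.25985180e-04  1.48209080e+00] 23.162355974777626
(np.float64(318.5008784541277), np.float64(181.6560749523905))
(np.float64(318.71600446218577), np.float64(290.4922043990996))
```

View pics/w2.png

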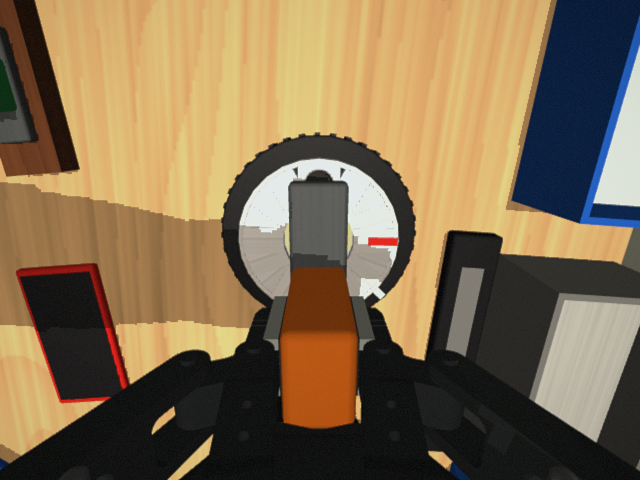

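The wrist view shows the spanner held straight over the silver ring. The far bar edge runs from (291,181) to (347,181), the red mark is at (383,241), and the ring outline spans columns 239–399 with its far edge at row 158. The far hole peeks out at (319,176).

Run:
```python
from h import *
m=imaging.camera_model('wrist')
C=np.array([659.8,118.9,64]);t=np.linspace(0,6.283,400)
pts=np.array([proj(m,C+60*np.array([np.cos(a),np.sin(a),0])) for a in t]);print('outline exp',pts.min(0),pts.max(0))
print('ctr',proj(m,C)); r=atz(m,383,241,64)-C; print('red',r,np.degrees(np.arctan2(r[1],r[0])))
o=ctrl.get_obs();T=o['ee_pos'];R=o['eef_rot'];S=T+[0,0,6]
for dx,dy in((55,-13),(55,13)):print('bar exp',proj(m,S+R@[dx,dy,0]+[0,0,-30]), atz(m,291 if dy<0 else 347,181,S[2]-30)-S)
for q in((239,235),(399,235),(319,158)): print(atz(m,*q,64)-C)
```

```text
outline exp [237.79914074 155.48420308] [399.2938175  311.29807901]
ctr (np.float64(318.5486472251262), np.float64(238.41643172537968))
red [48.1134245   1.51886561  0.        ] 1.808137721666964
bar exp (np.float64(286.7984356685749), np.float64(181.12611516893497)) [-15.20635586  54.08965852 -30.        ]
bar exp (np.float64(348.4012015277553), np.float64(181.14239304274497)) [  8.36238387  55.81773221 -30.        ]
[-59.09772816  -1.69011431   0.        ]
[59.38403428  6.9945254   0.        ]
[-3.95484286 58.15929313  0.        ]
```

Request:
servo_tool:
  deltas:
    - [[-1,0.5,30,0,0],[0,0,25,0,0],[0,0,17,0,0],[0,0,6,0,0],[0,0,3,0,0]]

```text
time: 6.95
ee_pos: [660.4, 118.2, 113.8]
eef_rot: [[-0.075, 0.997, 0.001], [0.997, 0.075, -0.0], [-0.0, 0.001, -1.0]]
force: [-0.1, -0.4, -2.0]
width: 23.5
grip_force: 59.5
```

Request:
servo_tool:
  deltas:
    - [[0,0,3,0,0],[0,0,3,0,0],[0,0,2,0,0],[0,0,2,0,0]]

```text
time: 7.45
ee_pos: [660.1, 118.3, 103.3]
eef_rot: [[-0.075, 0.997, 0.0], [0.997, 0.075, -0.0], [-0.0, 0.0, -1.0]]
force: [0.1, -0.8, -1.8]
width: 23.5
grip_force: 59.5
```

Request:
servo_tool:
  deltas:
    - [[0,0,2,0,0],[0,0,1,0,0],[0,0,1,0,0],[0,0,0,0,0]]

```text
time: 7.95
ee_pos: [660.0, 118.3, 99.2]
eef_rot: [[-0.075, 0.997, -0.0], [0.997, 0.075, -0.0], [-0.0, -0.0, -1.0]]
force: [0.4, -0.5, -1.4]
width: 23.8
grip_force: 59.5
```

Request:
servo_tool:
  deltas:
    - [[0,0,0.8,0,0],[0,0,0,0,0]]

```text
time: 8.2
ee_pos: [660.0, 118.3, 98.4]
eef_rot: [[-0.075, 0.997, -0.0], [0.997, 0.075, -0.0], [-0.0, -0.0, -1.0]]
force: [-0.5, -0.3, -1.6]
width: 23.6
grip_force: 59.5
```

Request:
servo_tool:
  deltas:
    - [[0,0,0,0.1,0],[0,0,0,0.12,0],[0,0,0,0.12,0],[0,0,0,0.12,0],[0,0,0,0.12,0]]

```text
time: 8.82
ee_pos: [659.5, 118.4, 98.4]
eef_rot: [[0.487, 0.873, -0.001], [0.873, -0.487, -0.0], [-0.001, -0.001, -1.0]]
force: [-1.9, -0.7, -1.4]
width: 23.0
grip_force: 59.4
```

Request:
servo_tool:
  deltas:
    - [[0,0,0,0.12,0],[0,0,0,0.12,0],[0,0,0,0.07,0],[0,0,0,0.02,0],[0,0,0,0,0]]

```text
time: 9.45
ee_pos: [659.8, 118.4, 98.3]
eef_rot: [[0.741, 0.672, -0.001], [0.672, -0.741, 0.0], [-0.0, -0.0, -1.0]]
force: [-1.6, 0.1, -1.8]
width: 23.7
grip_force: 59.5
```

Run:
```python
from h import *
o=ctrl.get_obs();print(o['time'],o['ee_pos'],o['joints'],o['force'],o['torque'])
m,im=snap('wrist','pics/w3.png')
mt,it=snap('top','pics/t3.png')
a=cv2.resize(it[115:195,150:230],(480,480),interpolation=cv2.INTER_CUBIC)
b=cv2.resize(im,(320,240));b=np.vstack([b,np.zeros((240,320,3),np.uint8)])
cv2.imwrite('pics/c3.png',cv2.convertScaleAbs(np.hstack([a,b])[:,:,::-1],alpha=1.4))
```

```text
9.45 [659.78400087 118.42683937  98.29403802] [-1.69660850e-02  3.39112047e-01  1.02315971e-01  1.33456831e+00
  1.09808966e-05  2.38766288e+00] [-1.62369747  0.1462169  -1.79457731] [0.15514057 0.48094665 0.12246053]
```

View pics/w3.png

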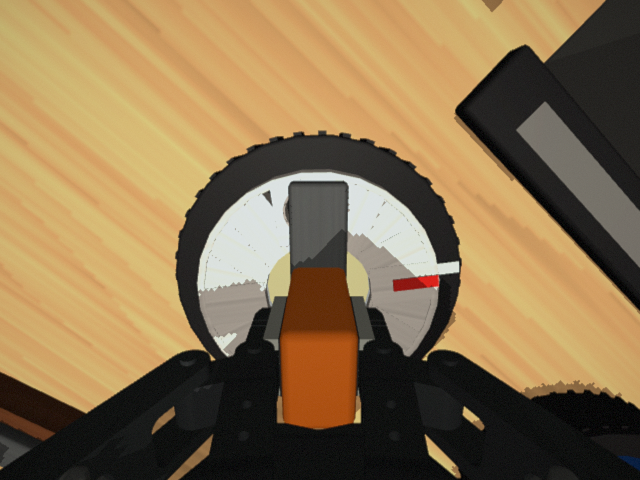

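The wrist view shows the ring has followed, with red at (416,283) just short of white at (450,268). The bar sits on the ring.

Run:
```python
from h import *
m=imaging.camera_model('wrist')
an=lambda p,q:np.arctan2(*(q-p)[1::-1])
C=np.array([659.8,118.2,64])
for z in(50,57,64): print(z,an(C,atz(m,416,283,64)),an(C,atz(m,450,268,z)),an(atz(m,394,285.5,64),atz(m,437,281,64)))
print('white dir',an(atz(m,439,270,57),atz(m,459,267,57)))
```

```text
50 -0.728956858546652 -0.7232661546116742 -0.7200941463042465
57 -0.728956858546652 -0.6808581765273163 -0.7200941463042465
64 -0.728956858546652 -0.6355366838851076 -0.7200941463042465
white dir -0.6724121032028552
```

The red and white marks are aligned to within about 0.05–0.09 rad, so I'll seat the spanner and release it.

Request:
servo_tool:
  deltas:
    - [[0,0,0.4,0,0],[0,0,0,0,0],[0,0,0,0,30],[0,0,0,0,60],[0,0,0,0,100]]

```text
time: 10.18
ee_pos: [660.4, 118.2, 98.3]
eef_rot: [[0.741, 0.671, 0.001], [0.671, -0.741, -0.0], [0.001, 0.001, -1.0]]
force: [-0.0, 0.0, -0.3]
width: 61.1
grip_force: 0.0
```

Request:
servo_tool:
  deltas:
    - [[0,0,0,0,100],[0,0,0,0,100],[0,0,-15,0,100],[0,0,-30,0,100],[0,0,-40,0,100]]

```text
time: 10.8
ee_pos: [659.6, 118.3, 184.2]
eef_rot: [[0.741, 0.671, -0.001], [0.671, -0.741, -0.0], [-0.001, -0.001, -1.0]]
force: [-0.2, 0.4, 0.3]
width: 85.3
grip_force: 0.0
```

Request:
servo_tool:
  deltas:
    - [[0,0,-40,0,100],[0,0,-30,0,100],[0,0,0,0,100],[0,0,0,0,100]]

```text
time: 11.3
ee_pos: [660.0, 118.3, 252.9]
eef_rot: [[0.741, 0.671, -0.0], [0.671, -0.741, -0.0], [-0.0, -0.0, -1.0]]
force: [0.5, -0.2, 0.1]
width: 85.5
grip_force: 0.0
```

Run:
```python
from h import *
o=ctrl.get_obs();print(o['time'],o['ee_pos'],o['width'])
m,im=snap('wrist','pics/w4.png')
ms,s=snap('side','pics/s4.png')
cv2.imwrite('pics/c4.png',np.hstack([cv2.resize(im[100:430,150:490],(400,400)),cv2.resize(s[110:210,315:415],(400,400),interpolation=cv2.INTER_CUBIC)])[:,:,::-1])
```

```text
11.3 [659.97028923 118.32318714 252.87787534] 85.49458776162362
```

View pics/c4.png

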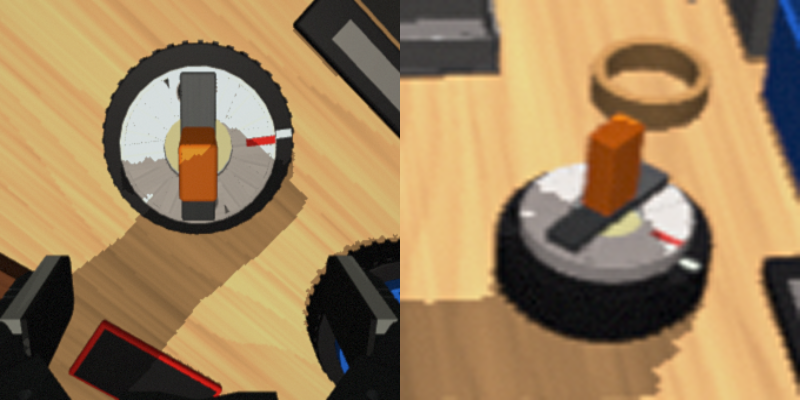

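The final crop shows the spanner standing upright and released with its bar flat on the ring, and red next to white. I'll check the remaining angle by triangulating the white mark.

Run:
```python
from h import *
w=imaging.camera_model('wrist');s=imaging.camera_model('side');t=imaging.camera_model('top')
R=[ray(w,391.4,209.7),ray(s,387.2,176),ray(t,208.6,132.8)]
def tri(R):
    A=0;b=0
    for p,d in R:
        d=d/np.linalg.norm(d);M=np.eye(3)-np.outer(d,d);A=A+M;b=b+M@p
    return np.linalg.solve(A,b)
X=tri(R);C=np.array([659.8,118.2,64]);an=lambda v:np.arctan2(v[1],v[0])
print('white',X,an(X-C),np.hypot(*(X-C)[:2]),[an(tri(r)-C) for r in(R[:2],R[1:],R[::2])])
r=tri([ray(w,260*.85+150,141.5*.825+100),ray(s,267/4+315,238/4+110)]);print('red',r,an(r-C), an(atz(w,260*.85+150,141.5*.825+100,64)-C))
```

```text
white [712.19535507  73.04778754  48.6280647 ] -0.711281758816928 69.16643349977673 [np.float64(-0.7180405612548536), np.float64(-0.6866034890947499), np.float64(-0.7166638929537661)]
red [696.6745117   84.96091834  62.57384299] -0.7335939813562723 -0.7468143912383046
```

The residual is about 0.03 rad, well within the 0.2 allowed.

```bash
python3 -c "
from rig import ctrl
print(ctrl.job_done())"
```

```text
the job is handed in; nothing more can be done
None
```

The job is handed in: the orange spanner stands released and seated in the silver ring, which I turned clockwise until red and white lined up to within about 0.03 rad by the cameras; the green spanner was never approached, and no verdict came back.

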